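# Load the wire spool onto the stand and pin it

### The job

Load the big wire spool into the wire stand: slide it up off its storage post and set it flat inside the round rim on the stand's base. Then take the axle pin out of its block and push it down through the spool and the hole in the base until its knob sits on the spool. Leave the small spool and the other things on the bench where they are.

Things in the scene. Friction and masses are not known exactly. Their poses are not given: they have to be found in the camera images.
- spool: The big, full spool: a disc-ended reel 56 mm in diameter and 40 mm tall with two plywood flanges (5 mm thick) and copper wire wound almost level with them (so it can be gripped as a plain 56 mm cylinder), axis upright; through bore 17 mm in diameter. Origin at the centre of its underside, z along its axis. At the start it stands on one of the two storage posts. 0.18 to 0.35 kg.
- small_spool: The small spool (a bystander), same make, 40 mm in diameter and 28 mm tall, on the other storage post. Origin at the centre of its underside.
- post_a: Storage post under the big spool, fixed: dark wooden disc 80 mm in diameter and 10 mm high with an upright steel post 11 mm in diameter whose round top is 64.5 mm above the bench. Origin on the bench under the post.
- post_b: The same kind of storage post, fixed, under the small spool. Origin on the bench under the post.
- wire_stand: The wire stand, fixed: dark wooden base 190 x 100 x 20 mm with a vertical through hole of 12 mm diameter at its centre, and round the hole on top a steel locating rim, 60 mm inner and 70 mm outer diameter, 4 mm high. A wire guide eye 46 mm above the bench stands at its local x = -82 mm. Origin on the bench under the hole; x along its length.
- stand_hole (a point): Mouth of the stand's hole: on the hole's axis at the top face of the base, 20 mm above the bench, inside the locating rim. The spool's underside rests at this height.
- pin_block: Dark wooden block 60 x 60 x 40 mm, fixed, with an 11.5 mm vertical through hole in which the axle pin stands loosely at the start. Origin on the bench under the hole.
- axle_pin: The axle pin: steel shank 10 mm in diameter and 58 mm long, tapered over its last 4 mm, below a round wooden knob 30 mm high and 22 mm in diameter (26 mm at its lowest 3 mm). Origin at the centre of the shank's lower end, z up along the shank to the knob. At the start it stands in the pin block, tip on the bench, and may lean slightly. Fully home in the stand its tip is 2 mm above the bench. 80 g.
- pin_knob (a point): Point on the pin's axis in the upper half of the knob, 80 mm above the pin's tip and 8 mm below the knob's top: pinch it about here, so that the fingertips stay above the spool.
- stamp: Bystander: white plaster stamp, 31 mm wide, 53 mm tall, standing on the bench. Origin at its underside.
- plug: Bystander: turned walnut cone plug, 23 mm wide and 28 mm tall, standing on the bench. Origin at its underside.
- tag: Bystander: clay tag, 40 x 62 x 5 mm, flat on the bench. Origin at its underside.
Not all that is in view belongs to the job. Several things look just like the axle_pin: the one meant starts farthest from the robot's base.

How it is judged (in metres and radians):
On the way, in this order (a step that is already met when the one before it is completed fails the run):
1. the big spool has been lifted clear above its storage post (z of spool in the frame of post_a above 0.065 m), for 0.1 s.
2. the big spool lies flat inside the stand's rim, let go, with the axle pin not yet in it (horizontal distance between spool and stand_hole below 0.0045 m and z of spool in the frame of stand_hole below 0.002 m and angle between spool's own z axis and vertical below 0.05 rad and contact force between the fingers and spool below 0.1 N and horizontal distance between axle_pin and stand_hole above 0.05 m), for 0.2 s.
At the end, for the whole second after the job is handed in: Big spool flat inside the rim: axis within 4.5 mm of the hole's, underside within 2 mm of the base top, tilt under 0.05 rad. Pin through both: tip within 3 mm of the hole axis and over 15.5 mm below the base top (knob on the spool within 2.5 mm), tilt under 0.08 rad. Both at rest (horizontal distance between spool and stand_hole below 0.0045 m and z of spool in the frame of stand_hole below 0.002 m and angle between spool's own z axis and vertical below 0.05 rad and horizontal distance between axle_pin and stand_hole below 0.003 m and z of axle_pin in the frame of stand_hole below -0.0155 m and angle between axle_pin's own z axis and vertical below 0.08 rad and linear speed of each of spool, axle_pin below 0.02 m/s); the robot touches nothing.
It fails at once if the small spool is moved by more than 15 mm (distance of small_spool from where it was at the start of the episode above 0.015 m).
It fails at once if the stamp, the wooden plug or the tag is moved by more than 20 mm (distance of any of stamp, plug, tag from where it was at the start of the episode above 0.02 m).
It also fails if it takes over 69 s, if anything falls off the work surface, if the arm or the gripper's body presses on something with over 40 N, if the wrist force passes 120 N, or if a joint passes its speed limit or range.

### The arm

A 6-joint arm with a two-finger parallel gripper is mounted at the origin on a cart in front of the work surface, level with it; the furniture and walls round the work are solid. World frame = base frame: x ahead of the robot, y to its left, z up, the work surface at z = 0. Lengths are in mm, angles in rad, forces in N, time in s.
With the tool pointing down it reaches from about 375 to 900 mm from the base axis. Payload 3.1 kg.
Tool frame: the origin (TCP) lies midway between the tips of the shut fingers; the grasp point (between the pads) lies 19 mm behind it; x points along the fingers, y is the direction in which the jaws open and shut, and the axes are right-handed (so a half turn about x gives the same grasp; the last joint's range is limited). The gripper opens to 85 mm and grips with 20 to 120 N. Pads are 22 mm wide; open, the fingers measure 114 mm over their backs; the gripper's body (76 mm by 85 mm) begins 54 mm behind the grasp point. The pads swing forward as they close: fully open they stand 13 mm farther back than shut.
Start: joints at [1.03, 0.527, 1.433, -0, 1.181, -0.178], TCP at [221.767, 584.308, 231.31] pointing down, gripper open.
Joint ranges: [-3.08, 3.08], [-0.75, 2.2], [0.22, 2.44], [-1.43, 4.57], [0, 2.65], [-2.85, 2.85]. Speed limits (rad/s): [2.79, 2.79, 3.14, 3.14, 3.14, 3.14].

### API

Orientations are given as a unit quaternion [x, y, z, w].
In Python, from station import env, eyes gives the robot as it stands. The module is installed in compiled form; this text tells all that it offers.
- The arm moves only by the tool move_arm, never from a script. Its argument "moves" is one flat list of numbers, 4 for each row, row after row: the shift along the tool's x, y, z in cm, then the turn about the tool's x in degrees. A call has 1 to 20 rows; each row is the pose to reach, as a shift and turn from the pose measured when the call began, along the tool's axes at that moment; what a row does not reach only later rows make up. A row lasts 1/10 s, in which the tool goes at most 50 mm and 8.59 degrees, less where a joint would pass 70% of its speed; a pose out of reach is approached as far as the arm can. A call with a gripper value outside its range is refused whole. "fingers" is the gripper command: -1 is shut, 1 is fully open, values between are in proportion, set as the call begins (left out, the last holds). The fingers move at their own pace and stop on an object; "grip_force" is the grip in N (left out, the last holds). Time passes only in rows, so rows that repeat a pose let the fingers close. It gives the time, the measured TCP pose, the force and the opening at its end, in the units of the state.
- env.state(): the state, without advancing time (a new reading comes with each control period).
- eyes.snapshot(name): name is "scene" or "top"; returns (picture, depth): 480x640x3 uint8, red, green, blue; 480x640 float32, mm along the optical axis (not along the pixel's ray), 0 where there is no reading.
- eyes.camera_model(name): a dict with "intrinsics" (3x3 intrinsics, pixels), "world_to_cam" (4x4, takes a point from world to camera coordinates). Camera axes: x right, y down, z forward; pixel columns grow to the right and rows downward; lengths in mm; the calibration is good to about 2 mm. A picture is of the moment at which its call begins. camera_model takes no time and is no camera call.
- env.job_done(): hands the job in, once; it reports no verdict.
Trained networks look in the newest picture that a camera, given by its name, has taken for a name from the list of things; names that differ only in an ending like _2 or _b are one class to them, and where a whole thing is asked for, a point or a joint stands for the part that bears it (a point fixed in the world has none). Each returns a list of dicts, best first, with "confidence" (0 to 1); they miss things now and then, are a little off and sometimes report something else, mostly with a low value. They report only what shows in the picture. A call takes as long as a camera call. They do not tell look-alikes from the thing itself.
- eyes.masks_of(camera, target): "region" (480x640 bool, what is visible of it) and "rect" ([left, top, right, bottom] in pixels, round what is visible of it).
The state is a dict: "t": time; "joint_positions": joint angles; "dq": joint speeds; "joint_efforts": joint torques, N m; "position": TCP position; "ee_rot": TCP orientation; "wrist_force": force on the tool from outside, world axes, zero at the start; "torque": the same for the moment, N m; "opening": finger opening in mm.
Only numpy, scipy, OpenCV 4.12 (cv2) and the standard library are available. Lean on these libraries where they do the work, as an engineer would, in place of code of your own. Each camera call takes 0.05 s, during which the arm holds its last target. There are 200 camera calls.

## Working session

There is one attempt and no reset: what is moved stays moved. The work goes in short steps, Python scripts to look and compute and a tool call to move; the robot and the scene stay as the last step left them, time stands still between calls to the robot, and variables do not carry over. Pictures are saved under pics/ and viewed, about 8 in all and at most 12, crops included, and the job is handed in when it is done.

Besides the shell and the picture viewer there is one more tool, called after "Emit:" as name(argument=value, ...), one argument or row to a line, values as JSON. move_arm: Moves the arm, as the interface text tells. Its arguments: {"type":"object","properties":{"moves":{"type":"array","items":{"type":"number"}},"fingers":{"type":"number"},"grip_force":{"type":"number"}},"required":["moves"]}

```bash
mkdir -p pics
cat > h.py <<'E'
import numpy as np, cv2
from station import env, eyes
def cam(n):
    m=eyes.camera_model(n); return np.array(m["intrinsics"]),np.array(m["world_to_cam"])
def cloud(n,depth):
    K,T=cam(n); v,u=np.mgrid[0:480,0:640]
    P=np.stack([(u-K[0,2])/K[0,0]*depth,(v-K[1,2])/K[1,1]*depth,depth],-1)
    return (P-T[:3,3])@T[:3,:3]   # world
def proj(n,p):
    K,T=cam(n); q=T[:3,:3]@np.array(p,float)+T[:3,3]; q=K@q; return q[:2]/q[2]
def save(n,img): cv2.imwrite("pics/"+n+".png",img[:,:,::-1])
E
python3 - <<'E'
from h import *
s=env.state(); print({k:np.round(v,3).tolist() for k,v in s.items()})
for n in ["top","scene"]:
    im,d=eyes.snapshot(n); save(n+"0",im); np.save(n+"0.npy",d); W=cloud(n,d)
    print(n, np.round(np.linalg.inv(cam(n)[1])[:3,3]))
    for t in ["spool","post_a","wire_stand","pin_block","axle_pin","stamp","plug","tag"]:
        for r in eyes.masks_of(n,t):
            if r["confidence"]<.3: continue
            m=r["region"]&(d>0); p=W[m]; 
            if len(p)<5: continue
            zt=np.percentile(p[:,2],97); q=p[p[:,2]>zt-5]
            print(t,round(r["confidence"],2),np.round(r["rect"]).tolist(),"med",np.round(np.median(p,0)),"topz",round(zt),"topmid",np.round((q.min(0)+q.max(0))/2,1),"ext",np.round(np.ptp(q,axis=0)))
E
```

```text
{'t': 0.0, 'joint_positions': [1.029, 0.528, 1.434, 0.0, 1.181, -0.178], 'dq': [0.0, 0.0, -0.0, 0.0, 0.0, -0.002], 'joint_efforts': [-0.001, -44.235, -17.802, -0.0, 0.008, -0.0], 'position': [221.411, 583.69, 230.332], 'ee_rot': [0.127, 0.696, -0.128, 0.695], 'wrist_force': [-0.545, -0.162, 0.08], 'torque': [0.021, -0.059, -0.001], 'opening': 85.584}
top [398.  31. 922.]
spool 0.58 [270.0, 166.0, 298.0, 204.0] med [635.  47.  50.] topz 53 topmid [637.4  47.8  55.8] ext [54. 54. 16.]
post_a 0.88 [265.0, 171.0, 305.0, 207.0] med [624.  47.  10.] topz 62 topmid [636.9  47.6  62.6] ext [ 9.  9. 10.]
post_a 0.57 [162.0, 251.0, 203.0, 293.0] med [474. 233.  10.] topz 50 topmid [476.3 236.5  56.3] ext [ 9.  9. 20.]
post_a 0.39 [298.0, 222.0, 348.0, 320.0] med [472. -27.  20.] topz 24 topmid [475.3 -27.   33.5] ext [190. 103.  29.]
wire_stand 0.68 [296.0, 222.0, 350.0, 323.0] med [474. -27.  20.] topz 24 topmid [475.3 -27.7  33.5] ext [190. 101.  29.]
pin_block 0.67 [418.0, 214.0, 460.0, 255.0] med [ 535. -243.   39.] topz 43 topmid [ 540.4 -253.5   63.9] ext [71. 72. 52.]
pin_block 0.65 [43
[... 1332 characters left out ...]
94.0, 317.0, 442.0, 367.0] med [ 526. -265.   39.] topz 43 topmid [ 540.1 -255.6   50.2] ext [75. 74. 25.]
axle_pin 0.66 [411.0, 314.0, 427.0, 338.0] med [ 537. -258.   78.] topz 90 topmid [ 539.5 -254.2   88.6] ext [23. 21.  7.]
axle_pin 0.63 [356.0, 318.0, 373.0, 355.0] med [ 455. -211.   71.] topz 90 topmid [ 457.8 -207.7   88.2] ext [21. 20.  6.]
plug 0.48 [407.0, 262.0, 418.0, 280.0] med [ 645. -116.   17.] topz 30 topmid [ 648.4 -112.4   28.1] ext [13. 15.  7.]
tag 0.66 [347.0, 203.0, 376.0, 235.0] med [629.  36.  47.] topz 53 topmid [637.2  45.   55.3] ext [56. 59. 15.]
tag 0.63 [320.0, 376.0, 361.0, 397.0] med [ 384. -245.    4.] topz 8 topmid [ 388.2 -243.1    6.1] ext [54. 45.  7.]
```

Run:
```python
from h import *
a=cv2.imread("pics/top0.png"); b=cv2.imread("pics/scene0.png")
cv2.imwrite("pics/m1.png",cv2.resize(a[130:350,140:490],(800,503),interpolation=cv2.INTER_CUBIC))
cv2.imwrite("pics/m2.png",cv2.resize(b[160:420,210:470],(600,600),interpolation=cv2.INTER_CUBIC))
# refined fits from both depth maps
for n in ["top","scene"]:
    W=cloud(n,np.load(n+"0.npy")).reshape(-1,3)
    def near(c,r,z0,z1,tag):
        m=(np.hypot(W[:,0]-c[0],W[:,1]-c[1])<r)&(W[:,2]>z0)&(W[:,2]<z1)
        q=W[m]
        if len(q)<5: print(n,tag,"none");return
        (cx,cy),R=cv2.minEnclosingCircle(q[:,:2].astype(np.float32))
        print(n,tag,len(q),"enc",round(cx,1),round(cy,1),round(R,1),"mean",np.round(q.mean(0),1))
    near((637,47),40,47,55,"spool top"); near((637,47),20,57,70,"post top")
    near((475,-27),40,22.5,28,"rim")
    near((475,-27),7,-5,15,"hole")
    for p in [(541,-253),(459,-206),(471,-141)]: near(p,25,84,95,"knobtop"); near(p,25,60,95,"knob")
    for p in [(541,-253),(459,-206),(471,-141)]: near(p,45,34,44,"block")
    m=(W[:,2]>17)&(W[:,2]<22)&(abs(W[:,0]-475)<110)&(abs(W[:,1]+27)<70)
    print("stand",cv2.minAreaRect(W[m][:,:2].astype(np.float32)))
    m=(W[:,2]>36)&(W[:,2]<43)&(abs(W[:,0]-541)<50)&(abs(W[:,1]+253)<50)
    print("blk",cv2.minAreaRect(W[m][:,:2].astype(np.float32)))
    m=(W[:,2]>28)&(abs(W[:,0]-475)<110)&(abs(W[:,1]+27)<70)
    print("eye",W[m].mean(0) if m.any() else None)
    print("plane z",[np.median(W[(abs(W[:,0]-x)<15)&(abs(W[:,1]-y)<15)][:,2]).round(1) for x,y in((560,120),(560,-130),(400,100))])
```

```text
top spool top 608 enc 638.6 48.0 28.4 mean [637.9  48.4  50.1]
top post top 28 enc 638.0 48.4 5.4 mean [637.4  48.3  62.7]
top rim 271 enc 478.1 -26.4 38.1 mean [475.4 -26.9  24. ]
top hole 30 enc 476.3 -28.4 5.6 mean [476.2 -28.3   2.3]
top knobtop 118 enc 540.9 -253.6 11.1 mean [ 541.1 -253.2   87.4]
top knob 189 enc 540.7 -252.3 12.4 mean [ 540.  -250.9   80.6]
top knobtop 119 enc 458.8 -207.0 11.0 mean [ 458.9 -206.6   87.7]
top knob 182 enc 458.9 -206.7 12.4 mean [ 458.3 -204.4   81.4]
top knobtop 120 enc 471.3 -141.3 10.9 mean [ 471.5 -141.    87.7]
top knob 174 enc 471.0 -140.6 12.2 mean [ 470.6 -138.9   81.9]
top block 802 enc 541.3 -253.6 41.8 mean [ 539.6 -250.3   39.8]
top block none
top block none
stand ((474.9872131347656, -27.54651641845703), (190.20538330078125, 100.3228988647461), 1.184896469116211)
blk ((541.4910278320312, -253.93997192382812), (59.9278678894043, 61.88862991333008), 19.985177993774414)
eye [397.58281272  29.91058413 907.39672245]
plane z [np.float64(0.2), np.float64(-0.1), np.float64(0.2)]
scene spool top 358 enc 636.5 45.1 29.8 mean [636.1  45.5  50
[... 398 characters left out ...]
56 enc 457.0 -208.4 13.0 mean [ 455.  -211.7   78.5]
scene knobtop 107 enc 470.5 -142.8 12.7 mean [ 469.7 -142.6   87.7]
scene knob 235 enc 470.1 -143.2 13.2 mean [ 467.7 -145.6   78.6]
scene block 881 enc 540.2 -254.6 42.0 mean [ 536.  -259.    39.8]
scene block 20 enc 456.8 -210.5 4.6 mean [ 455.8 -210.9   39.1]
scene block 21 enc 469.7 -143.2 4.6 mean [ 468.9 -144.    39. ]
stand ((473.9486999511719, -28.341602325439453), (191.8404998779297, 104.45262908935547), 1.2944903373718262)
blk ((540.7777099609375, -254.6116943359375), (63.55515670776367, 61.08823776245117), 19.743013381958008)
eye [394.91510199 -30.75339503  37.59939692]
plane z [np.float64(0.0), np.float64(0.2), np.float64(0.1)]
```

View pics/m1.png

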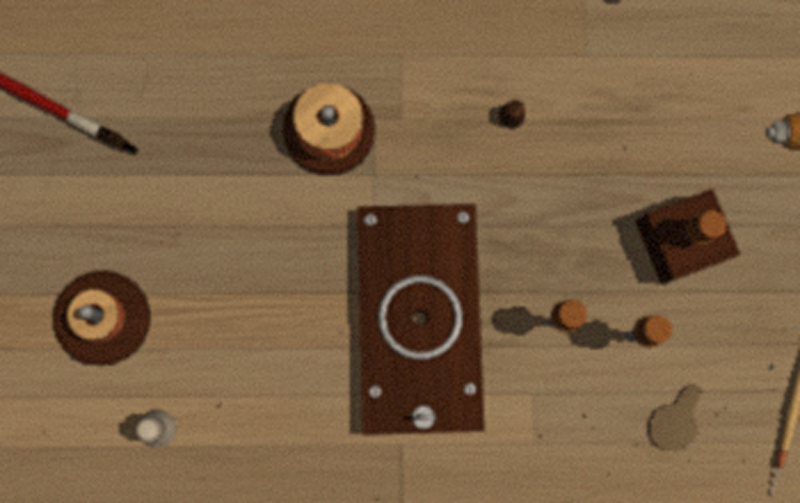

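View pics/m2.png

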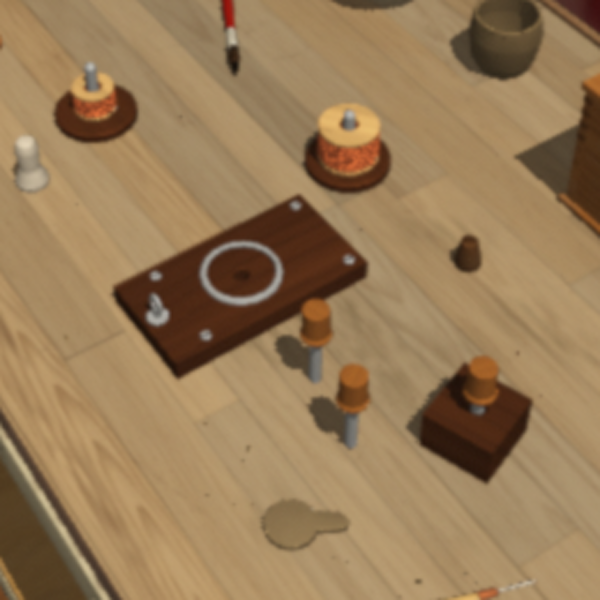

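Three pin look-alikes show in the top crop m1, at (571,314), (655,330) and (712,224). The last one stands in the block, about 597 mm from the base against 503 and 491 mm for the others, so it is the one meant. The enlarged scene crop m2 confirms it at (482,380), in the wooden block. The big spool is at m1 (328,118), the rim at (420,318), and the small spool at (95,313).

```bash
cat >> h.py <<'E'
from scipy.spatial.transform import Rotation as Rn
def togo(target,yaw=None):
    s=env.state(); R=Rn.from_quat(s["ee_rot"]).as_matrix(); p=np.array(s["position"])
    print("t",round(s["t"],2),"pos",np.round(p,1),"open",round(s["opening"],1),"F",np.round(s["wrist_force"],1),"q",np.round(s["joint_positions"],2))
    print("x",np.round(R[:,0],3),"y",np.round(R[:,1],3),"z",np.round(R[:,2],3))
    if target is not None: print("shift cm",np.round(R.T@(np.array(target)-p)/10,2))
E
python3 - <<'E'
from h import *
togo([637.5,47,120])
for n in ["top","scene"]:
    W=cloud(n,np.load(n+"0.npy")).reshape(-1,3)
    m=(W[:,2]>60)&(W[:,2]<600)&(W[:,0]>350)&(W[:,0]<850)
    q=np.round(W[m]/50).astype(int); 
    d={}
    for x,y,z in q: d[(x*50,y*50)]=max(d.get((x*50,y*50),0),z*50)
    print(n,d)
E
```

```text
t 0.9 pos [221.8 584.3 231.3] open 85.5 F [0.3 0.5 0.3] q [ 1.03  0.53  1.43 -0.    1.18 -0.18]
x [ 0.  0. -1.] y [0.355 0.935 0.   ] z [ 0.935 -0.355  0.   ]
shift cm [ 11.13 -35.48  57.94]
top {(np.int64(850), np.int64(450)): np.int64(200), (np.int64(850), np.int64(400)): np.int64(150), (np.int64(850), np.int64(-100)): np.int64(150), (np.int64(850), np.int64(-150)): np.int64(150), (np.int64(850), np.int64(-200)): np.int64(150), (np.int64(800), np.int64(400)): np.int64(200), (np.int64(850), np.int64(-250)): np.int64(150), (np.int64(850), np.int64(-300)): np.int64(150), (np.int64(850), np.int64(-350)): np.int64(150), (np.int64(850), np.int64(350)): np.int64(100), (np.int64(800), np.int64(-100)): np.int64(150), (np.int64(800), np.int64(-150)): np.int64(150), (np.int64(800), np.int64(-200)): np.int64(150), (np.int64(800), np.int64(-250)): np.int64(150), (np.int64(800), np.int64(-300)): np.int64(150), (np.int64(800), np.int64(-350)): np.int64(150), (np.int64(800), np.int64(450)): np.int64(100), (np.int64(800), np.int64(350)): np.int64(100), (np.int64(850), np.int64(100)): np.int64(50), 
[... 5329 characters left out ...]
np.int64(-350)): np.int64(50), (np.int64(650), np.int64(-400)): np.int64(50), (np.int64(600), np.int64(-400)): np.int64(50), (np.int64(650), np.int64(-450)): np.int64(100), (np.int64(600), np.int64(-450)): np.int64(100), (np.int64(650), np.int64(-500)): np.int64(100), (np.int64(600), np.int64(-500)): np.int64(100), (np.int64(650), np.int64(-550)): np.int64(100), (np.int64(600), np.int64(-550)): np.int64(100), (np.int64(550), np.int64(-500)): np.int64(100), (np.int64(650), np.int64(-600)): np.int64(100), (np.int64(600), np.int64(-600)): np.int64(100), (np.int64(550), np.int64(-550)): np.int64(100), (np.int64(550), np.int64(-600)): np.int64(100), (np.int64(600), np.int64(-650)): np.int64(100)}
```

Emit:
move_arm(
  moves=[0,-35.5,57.9,0,0,-35.5,57.9,0,0,-35.5,57.9,0,0,-35.5,57.9,0,0,-35.5,57.9,0,0,-35.5,57.9,0,0,-35.5,57.9,0,0,-35.5,57.9,0,0,-35.5,57.9,0,0,-35.5,57.9,0,0,-35.5,57.9,0,0,-35.5,57.9,0,0,-35.5,57.9,0,0,-35.5,57.9,0,0,-35.5,57.9,0,0,-35.5,57.9,0,11.1,-35.5,57.9,0,11.1,-35.5,57.9,0,11.1,-35.5,57.9,0,11.1,-35.5,57.9,0],
  fingers=1,
)

```text
t: 2.9
position: [634.8, 48.4, 118.6]
ee_rot: [0.127, 0.698, -0.127, 0.694]
wrist_force: [-0.7, 0.1, 0.1]
opening: 85.3
```

Run:
```python
from h import *
togo([637.3,47,18])
```

```text
t 2.9 pos [634.8  48.4 118.6] open 85.3 F [-0.7  0.1  0.1] q [-0.1   0.68  1.49  0.    0.97 -1.31]
x [-0.006  0.001 -1.   ] y [ 0.353  0.935 -0.001] z [ 0.935 -0.353 -0.006]
shift cm [10.05 -0.03  0.34]
```

Emit:
move_arm(
  moves=[0,0,0.3,0,3,0,0.3,0,6,0,0.3,0,9,0,0.3,0,10,0,0.3,0,10,0,0.3,0,10,0,0.3,0,10,0,0.3,0],
)

```text
t: 3.7
position: [638.9, 47.3, 20.8]
ee_rot: [0.127, 0.696, -0.127, 0.695]
wrist_force: [0.1, 0.8, -0.6]
opening: 85.4
```

Run:
```python
from h import *
togo([637.3,47,18])
im,d=eyes.snapshot("scene"); cv2.imwrite("pics/g1.png",cv2.resize(im[150:300,260:460,::-1],(800,600),interpolation=cv2.INTER_CUBIC))
```

```text
t 3.7 pos [638.9  47.3  20.8] open 85.4 F [ 0.1  0.8 -0.6] q [-0.1   0.82  1.52  0.    0.8  -1.31]
x [-0.001  0.    -1.   ] y [ 0.353  0.936 -0.   ] z [ 0.936 -0.353 -0.001]
shift cm [ 0.29 -0.09 -0.14]
```

View pics/g1.png

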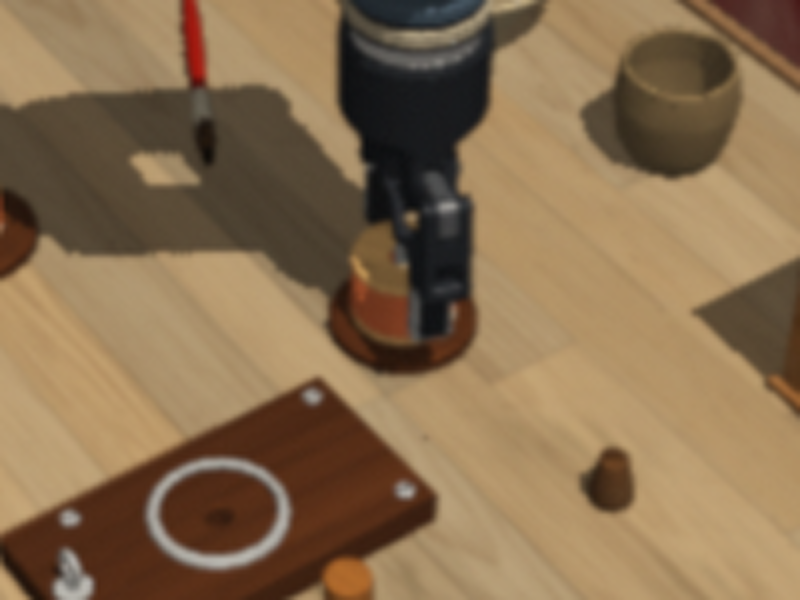

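The open fingers straddle the big spool: the near finger is at (440,290) in the crop and the spool at (385,290). I'll grip it now.

Emit:
move_arm(
  moves=[0.2,0,-0.1,0,0.2,0,-0.1,0,0.2,0,-0.1,0,0.2,0,-0.1,0,0.2,0,-0.1,0,0.2,0,-0.1,0,0.2,0,-0.1,0,0.2,0,-0.1,0,0.2,0,-0.1,0,0.2,0,-0.1,0],
  fingers=-1,
  grip_force=50,
)

```text
t: 4.75
position: [638.2, 47.6, 19.8]
ee_rot: [0.127, 0.696, -0.127, 0.695]
wrist_force: [-1.0, -0.1, 6.8]
opening: 54.1
```

Emit:
move_arm(
  moves=[-0.5,0,0,0,-1.5,0,0,0,-3,0,0,0,-4.5,0,0,0,-6,0,0,0,-7.5,0,0,0,-9,0,0,0,-10,0,0,0,-10,0,0,0,-10,0,0,0,-10,0,0,0],
)

```text
t: 5.85
position: [637.5, 47.7, 118.9]
ee_rot: [0.127, 0.697, -0.127, 0.695]
wrist_force: [0.3, -0.5, -4.0]
opening: 54.2
```

Run:
```python
from h import *
togo([475,-27.5,110])
```

```text
t 5.85 pos [637.5  47.7 118.9] open 54.2 F [ 0.3 -0.5 -4. ] q [-0.1   0.68  1.49  0.    0.98 -1.31]
x [-0.003  0.    -1.   ] y [ 0.353  0.936 -0.001] z [ 0.936 -0.353 -0.002]
shift cm [  0.93 -12.77 -12.54]
```

Emit:
move_arm(
  moves=[0,-3,-3,0,0,-6,-6,0,0,-9,-9,0,0,-12,-12,0,0,-12.8,-12.5,0,0,-12.8,-12.5,0,3,-12.8,-12.5,0,6,-12.8,-12.5,0,6.5,-12.8,-12.5,0,6.5,-12.8,-12.5,0,6.5,-12.8,-12.5,0,6.5,-12.8,-12.5,0],
)

```text
t: 7.05
position: [476.5, -28.1, 55.4]
ee_rot: [0.127, 0.696, -0.127, 0.696]
wrist_force: [-0.8, 0.0, -3.3]
opening: 54.7
```

Run:
```python
from h import *
togo([475,-27.5,30])
out=[]
for n in ["top","scene"]:
    im,d=eyes.snapshot(n); W=cloud(n,d)
    u,v=proj(n,[475,-27,50]).astype(int); out.append(cv2.resize(im[v-50:v+50,u-50:u+50,::-1],(400,400),interpolation=cv2.INTER_CUBIC))
    Q=W.reshape(-1,3); C=im.reshape(-1,3)
    m=(np.hypot(Q[:,0]-475,Q[:,1]+27)<40)&(Q[:,2]>22)&(Q[:,2]<27.5)
    q=Q[m]; print(n,"rim",len(q),q.mean(0).round(1) if len(q) else 0)
    # copper/wood coloured pixels of the spool
    m=(np.hypot(Q[:,0]-475,Q[:,1]+27)<40)&(Q[:,2]>30)&(Q[:,2]<85)&(C[:,0].astype(int)-C[:,2]>45)
    q=Q[m]; print("spool",len(q),np.percentile(q,[1,99],axis=0).round(1).tolist())
    # side-surface circle fit with known radius 28
    from scipy.optimize import least_squares
    zt=np.percentile(q[:,2],98)
    s=q[(q[:,2]<zt-4)]
    f=least_squares(lambda c:np.hypot(s[:,0]-c[0],s[:,1]-c[1])-28,[475,-27],loss="soft_l1"); print("side fit",len(s),f.x.round(1),"zt",zt.round(1),"zmin",q[:,2].min().round(1))
cv2.imwrite("pics/p1.png",np.hstack(out))
```

```text
t 7.05 pos [476.5 -28.1  55.4] open 54.7 F [-0.8  0.  -3.3] q [-0.29  0.64  1.94 -0.    0.56 -1.5 ]
x [ 0.    -0.001 -1.   ] y [ 0.353  0.936 -0.   ] z [ 0.936 -0.353  0.   ]
shift cm [ 2.54  0.   -0.16]
top rim 0 0Traceback (most recent call last):
  File "<stdin>", line 12, in <module>
    return _quantile_unchecked(
        a, q, axis, out, overwrite_input, method, keepdims, weights)
    return _ureduce(a,
                    func=_quantile_ureduce_func,
    ...<5 lines>...
                    overwrite_input=overwrite_input,
                    method=method)
    r = func(a, **kwargs)
    result = _quantile(arr,
                       quantiles=q,
    ...<2 lines>...
                       out=out,
                       weights=wgt)
    slices_having_nans = np.isnan(arr[-1, ...])
                                  ~~~^^^^^^^^^
IndexError: index -1 is out of bounds for axis 0 with size 0
```

```bash
cat > fit.py <<'E'
from h import *
from scipy.optimize import least_squares
def side(im,d,c,z0,z1,n="scene",r=28):
    Q=cloud(n,d).reshape(-1,3); C=im.reshape(-1,3).astype(int)
    m=(np.hypot(Q[:,0]-c[0],Q[:,1]-c[1])<36)&(Q[:,2]>z0)&(Q[:,2]<z1)&(C[:,0]-C[:,2]>30)&(C[:,0]>70)
    s=Q[m]
    if len(s)<10: print("few",len(s)); return
    f=least_squares(lambda p:np.hypot(s[:,0]-p[0],s[:,1]-p[1])-r,c,loss="soft_l1")
    print("side fit",len(s),f.x.round(1),"res",np.abs(f.fun).mean().round(2))
    return f.x
def rim(d,n):
    Q=cloud(n,d).reshape(-1,3); s=Q[(np.hypot(Q[:,0]-475,Q[:,1]+27)<40)&(Q[:,2]>22.5)&(Q[:,2]<28)]
    f=least_squares(lambda p:np.hypot(s[:,0]-p[0],s[:,1]-p[1])-32.5,[475,-27],loss="soft_l1"); print(n,"rim fit",f.x.round(1),len(s),np.abs(f.fun).mean().round(2))
E
python3 - <<'E'
from fit import *
for n in ("top","scene"): rim(np.load(n+"0.npy"),n)
im0=cv2.imread("pics/scene0.png")[:,:,::-1]; d0=np.load("scene0.npy")
side(im0,d0,[637,46],14,46)
im,d=eyes.snapshot("scene")
side(im,d,[476,-28],50,82)
togo(None)
cv2.imwrite("pics/p1.png",cv2.resize(im[190:340,240:440,::-1],(800,600),interpolation=cv2.INTER_CUBIC))
E
```

```text
top rim fit [475.  -27.5] 271 3.3
scene rim fit [473.6 -28.7] 220 3.37
side fit 304 [638.4  48.9] res 1.61
side fit 190 [476.4 -27.4] res 1.24
t 7.15 pos [476.1 -28.1  55.3] open 54.4 F [ 0.3  0.8 -2.6] q [-0.29  0.64  1.94 -0.    0.56 -1.5 ]
x [-0. -0. -1.] y [ 0.353  0.936 -0.   ] z [ 0.936 -0.353 -0.   ]
```

View pics/p1.png

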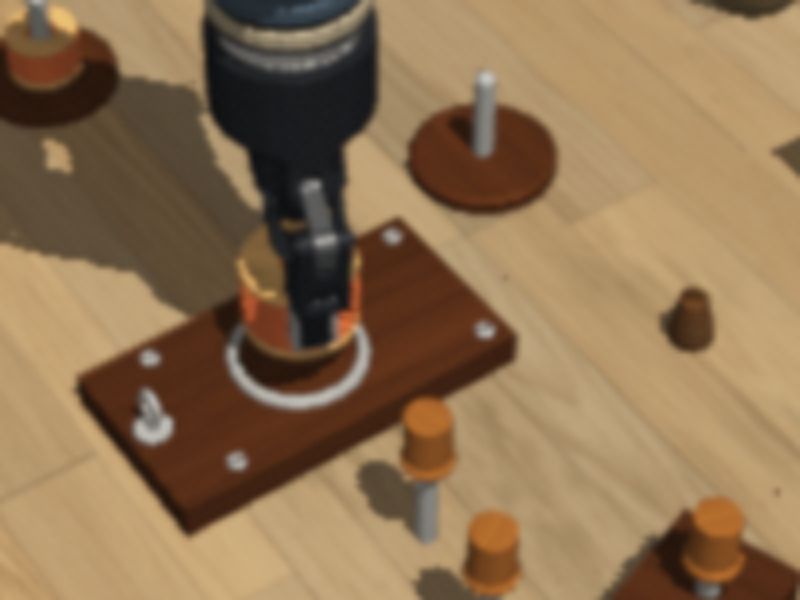

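Held spool at crop (300,290), above the rim at (300,360), and post_a is empty. Only the scene camera is useful here because the gripper hides the top view. I'll lower it to just above the rim and compare the outlines there.

Emit:
move_arm(
  moves=[0.6,0,-0.1,0,1.2,0,-0.1,0,1.7,0,-0.1,0,1.7,0,-0.1,0,1.7,0,-0.1,0,1.7,0,-0.1,0],
)

```text
t: 7.75
position: [475.2, -27.7, 38.3]
ee_rot: [0.127, 0.696, -0.127, 0.696]
wrist_force: [0.2, 0.3, -3.0]
opening: 54.7
```

Run:
```python
from fit import *
togo(None)
z=env.state()["position"][2]-9.8
im,d=eyes.snapshot("scene"); np.save("s2.npy",d); save("s2",im)
side(im,d,[476,-28],z+4,z+36)
K,T=cam("scene")
u0,v0,S=265,225,8
big=cv2.resize(im[v0:v0+75,u0:u0+100,::-1],None,fx=S,fy=S,interpolation=cv2.INTER_CUBIC)
def circ(c,r,z,col):
    a=np.linspace(0,2*np.pi,120); pts=np.array([proj("scene",[c[0]+r*np.cos(t),c[1]+r*np.sin(t),z]) for t in a])
    pts=((pts-[u0,v0]+.5)*S).astype(np.int32); cv2.polylines(big,[pts],True,col,1)
circ([473.7,-28.4],35,24,(0,255,0)); circ([473.7,-28.4],30,24,(0,255,0))
circ([473.7,-28.4],28,z,(255,0,0)); circ([473.7,-28.4],28,z+40,(255,255,0))
cv2.imwrite("pics/p2.png",big)
```

```text
t 7.75 pos [475.2 -27.7  38.3] open 54.7 F [ 0.2  0.3 -3. ] q [-0.29  0.68  1.95 -0.    0.52 -1.5 ]
x [-0. -0. -1.] y [ 0.353  0.936 -0.   ] z [ 0.936 -0.353 -0.   ]
side fit 193 [475.4 -27.2] res 1.14
```

View pics/p2.png

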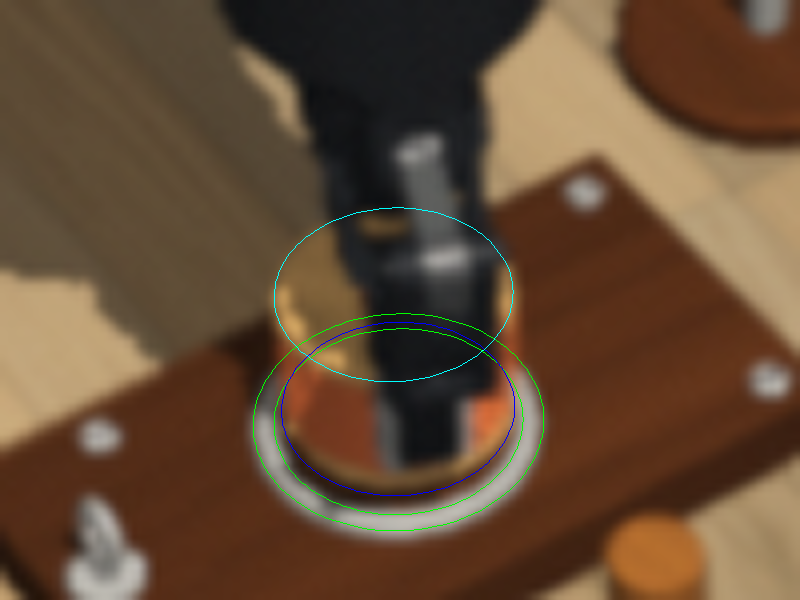

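In the crop the rim ring spans x 253–543 and the spool's bottom edge 287–517, so the spool sits about 1 mm to the right and slightly far. I'll correct that and lower it, watching the force.

Emit:
move_arm(
  moves=[0,-0.06,-0.1,0,0,-0.06,-0.1,0,0.2,-0.06,-0.1,0,0.4,-0.06,-0.1,0,0.5,-0.06,-0.1,0,0.6,-0.06,-0.1,0,0.7,-0.06,-0.1,0,0.7,-0.06,-0.1,0],
)

```text
t: 8.6
position: [474.0, -28.0, 31.2]
ee_rot: [0.127, 0.696, -0.127, 0.696]
wrist_force: [-0.1, 0.0, -2.5]
opening: 54.4
```

Run:
```python
from fit import *
togo(None)
```

```text
t 8.6 pos [474.  -28.   31.2] open 54.4 F [-0.1  0.  -2.5] q [-0.29  0.69  1.95 -0.    0.5  -1.5 ]
x [-0. -0. -1.] y [ 0.353  0.936 -0.   ] z [ 0.936 -0.353 -0.   ]
```

Emit:
move_arm(
  moves=[0.1,0,0,0,0.15,0,0,0,0.2,0,0,0,0.2,0,0,0,0.2,0,0,0],
)

```text
t: 9.1
position: [474.0, -28.0, 29.8]
ee_rot: [0.127, 0.696, -0.127, 0.696]
wrist_force: [-0.8, 0.5, 6.2]
opening: 54.3
```

Emit:
move_arm(
  moves=[0,0,0,0,0,0,0,0,0,0,0,0,0,0,0,0,0,0,0,0,0,0,0,0,0,0,0,0,0,0,0,0],
  fingers=1,
)

```text
t: 9.9
position: [474.0, -27.9, 29.7]
ee_rot: [0.127, 0.696, -0.127, 0.696]
wrist_force: [-1.2, -0.2, -0.1]
opening: 85.1
```

Emit:
move_arm(
  moves=[-1,0,0,0,-3,0,0,0,-6,0,0,0,-9,0,0,0,-12,0,0,0,-13,0,0,0,-13,0,0,0],
)

```text
t: 10.6
position: [474.9, -28.1, 161.5]
ee_rot: [0.126, 0.694, -0.127, 0.697]
wrist_force: [-0.3, -0.6, 0.4]
opening: 85.7
```

Run:
```python
from fit import *
togo([540.3,-253.9,140])
```

```text
t 10.6 pos [474.9 -28.1 161.5] open 85.7 F [-0.3 -0.6  0.4] q [-0.29  0.44  1.87 -0.    0.83 -1.5 ]
x [ 0.004 -0.002 -1.   ] y [ 0.353  0.936 -0.   ] z [ 0.936 -0.353  0.005]
shift cm [  2.22 -18.82  14.07]
```

Emit:
move_arm(
  moves=[0,-5,3.7,0,0,-9,7,0,0,-13,10,0,0,-17,13,0,0,-18.8,14,0,0,-18.8,14,0,0,-18.8,14,0,0,-18.8,14,0],
  fingers=0.2,
)

```text
t: 11.4
position: [538.2, -251.5, 160.7]
ee_rot: [0.127, 0.695, -0.126, 0.696]
wrist_force: [0.7, 0.3, 0.8]
opening: 51.3
```

Run:
```python
from fit import *
togo([540.2,-254,61])
out=[]
for n in ("top","scene"):
    im,d=eyes.snapshot(n); np.save(n+"3.npy",d); save(n+"3",im); Q=cloud(n,d).reshape(-1,3)
    for nm,c,r,z0,z1 in(("spooltop",(475,-28),38,56,66),("rim",(475,-28),40,22,27),("knobtop",(540,-254),22,83,95)):
        m=(np.hypot(Q[:,0]-c[0],Q[:,1]-c[1])<r)&(Q[:,2]>z0)&(Q[:,2]<z1); q=Q[m]
        if len(q)<5: print(n,nm,"few");continue
        (cx,cy),R=cv2.minEnclosingCircle(q[:,:2].astype(np.float32)); A=np.c_[q[:,:2]-q[:,:2].mean(0),np.ones(len(q))]
        pl=np.linalg.lstsq(A,q[:,2],rcond=None)[0]
        print(n,nm,len(q),"enc",round(cx,1),round(cy,1),round(R,1),"mean",q.mean(0).round(1),"slope",pl[:2].round(3))
    # bore: deep points in spool
    m=(np.hypot(Q[:,0]-475,Q[:,1]+28)<12)&(Q[:,2]<50); print("bore",m.sum(),Q[m].mean(0).round(1) if m.any() else 0)
    u,v=proj(n,[475,-28,50]).astype(int); out.append(cv2.resize(im[v-25:v+25,u-25:u+25,::-1],(400,400),interpolation=cv2.INTER_CUBIC))
cv2.imwrite("pics/p3.png",np.hstack(out))
```

```text
t 11.4 pos [ 538.2 -251.5  160.7] open 51.3 F [0.7 0.3 0.8] q [-0.63  0.57  1.58  0.    0.99 -1.84]
x [ 0.001  0.001 -1.   ] y [0.352 0.936 0.001] z [ 0.936 -0.352  0.   ]
shift cm [ 9.97 -0.17  0.26]
top spooltop few
top rim few
top knobtop few
bore 0 0
scene spooltop 488 enc 472.1 -27.5 30.1 mean [472.8 -29.4  59.8] slope [-0.003 -0.001]
scene rim 196 enc 474.6 -28.3 39.4 mean [466.1 -42.4  24.2] slope [-0.007 -0.013]
scene knobtop 126 enc 539.8 -254.8 11.1 mean [ 539.1 -255.6   87.7] slope [0.043 0.048]
bore 18 [477.9 -20.5  45.7]
```

View pics/p3.png

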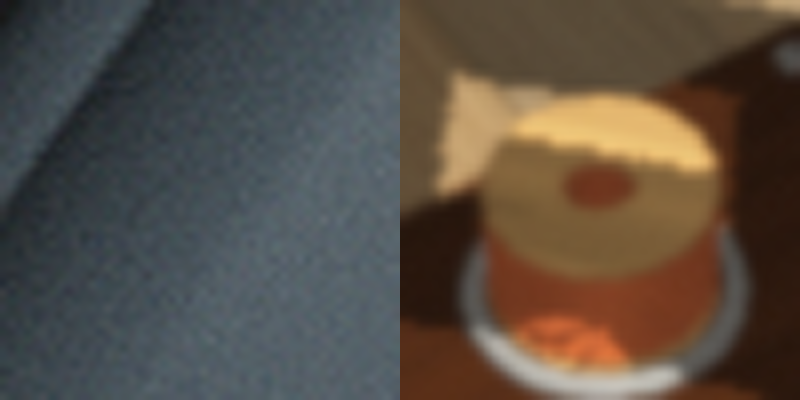

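The big spool now sits flat in the rim (scene crop right half: spool (600,190), ring round its foot; top face at 59.8 mm with zero slope). The top view is blocked by the arm. Next I'll grip the pin that stands in the block.

Emit:
move_arm(
  moves=[0,-0.2,0.2,0,2,-0.2,0.2,0,4,-0.2,0.2,0,5,-0.2,0.2,0,5,-0.2,0.2,0,5,-0.2,0.2,0],
)

```text
t: 12.1
position: [540.5, -253.9, 111.9]
ee_rot: [0.126, 0.695, -0.126, 0.697]
wrist_force: [0.3, -0.6, 0.2]
opening: 51.3
```

Run:
```python
from fit import *
togo([540.2,-254,63])
```

```text
t 12.1 pos [ 540.5 -253.9  111.9] open 51.3 F [ 0.3 -0.6  0.2] q [-0.63  0.65  1.61  0.    0.89 -1.84]
x [ 0.003 -0.    -1.   ] y [0.351 0.936 0.001] z [ 0.936 -0.351  0.003]
shift cm [ 4.89 -0.02 -0.04]
```

Emit:
move_arm(
  moves=[1.5,0,0,0,3,0,0,0,4.5,0,0,0,4.9,0,0,0,4.9,0,0,0,4.9,0,0,0],
)

```text
t: 12.7
position: [541.0, -254.2, 63.3]
ee_rot: [0.126, 0.695, -0.126, 0.697]
wrist_force: [0.2, 0.2, -0.4]
opening: 51.2
```

Emit:
move_arm(
  moves=[0,0,0,0,0,0,0,0,0,0,0,0,0,0,0,0,0,0,0,0,0,0,0,0,0,0,0,0,0,0,0,0],
  fingers=-1,
  grip_force=40,
)

```text
t: 13.5
position: [541.5, -254.7, 64.1]
ee_rot: [0.126, 0.694, -0.126, 0.698]
wrist_force: [-0.8, 0.2, 5.7]
opening: 19.9
```

Run:
```python
from fit import *
togo(None)
```

```text
t 13.5 pos [ 541.5 -254.7   64.1] open 19.9 F [-0.8  0.2  5.7] q [-0.63  0.72  1.63  0.    0.79 -1.84]
x [ 0.005 -0.002 -1.   ] y [ 0.351  0.936 -0.   ] z [ 0.936 -0.351  0.005]
```

Emit:
move_arm(
  moves=[-0.5,0,0,0,-1.5,0,0,0,-3,0,0,0,-4.5,0,0,0,-6,0,0,0,-7.5,0,0,0,-9,0,0,0,-9,0,0,0,-9,0,0,0],
)

```text
t: 14.4
position: [540.9, -254.3, 154.2]
ee_rot: [0.126, 0.694, -0.126, 0.698]
wrist_force: [0.6, 0.8, -1.4]
opening: 20.4
```

Run:
```python
from fit import *
togo([541.5-65.75,-254.7+226.15,148])
```

```text
t 14.4 pos [ 540.9 -254.3  154.2] open 20.4 F [ 0.6  0.8 -1.4] q [-0.63  0.58  1.58  0.    0.97 -1.84]
x [ 0.005 -0.002 -1.   ] y [ 0.351  0.936 -0.   ] z [ 0.936 -0.351  0.005]
shift cm [  0.54  18.86 -14.02]
```

Emit:
move_arm(
  moves=[0,4,-3,0,0,8,-6,0,0,12,-9,0,0,16,-12,0,0,18.9,-14,0,0,18.9,-14,0,0.5,18.9,-14,0,0.5,18.9,-14,0,0.5,18.9,-14,0,0.5,18.9,-14,0],
)

```text
t: 15.4
position: [476.6, -29.3, 148.2]
ee_rot: [0.126, 0.694, -0.127, 0.698]
wrist_force: [-0.6, -1.4, -0.8]
opening: 20.1
```

Run:
```python
from fit import *
togo([475.75,-28.55,148])
im,d=eyes.snapshot("scene"); np.save("s4.npy",d); save("s4",im)
Q=cloud("scene",d).reshape(-1,3); C=im.reshape(-1,3).astype(int)
# shank: between spool top and knob; look at points near axis
for z0 in range(86,152,6):
    m=(np.hypot(Q[:,0]-475,Q[:,1]+28)<18)&(Q[:,2]>z0)&(Q[:,2]<z0+6); q=Q[m]
    if len(q): print(z0,len(q),q.mean(0).round(1),C[m].mean(0).round())
u,v=proj("scene",[475,-28,110]).astype(int)
cv2.imwrite("pics/p4.png",cv2.resize(im[v-45:v+45,u-45:u+45,::-1],(600,600),interpolation=cv2.INTER_CUBIC)); print(u,v)
```

```text
t 15.4 pos [476.6 -29.3 148.2] open 20.1 F [-0.6 -1.4 -0.8] q [-0.3   0.46  1.88 -0.    0.79 -1.51]
x [ 0.005 -0.002 -1.   ] y [ 0.352  0.936 -0.   ] z [ 0.936 -0.352  0.005]
shift cm [ 0.02  0.04 -0.11]
86 13 [475.  -30.7  88.9] [146. 130. 109.]
92 10 [474.6 -32.5  95.8] [131. 124. 112.]
98 12 [473.  -31.8 100.5] [124. 119. 109.]
104 11 [473.  -32.4 106.7] [124. 120. 113.]
110 13 [473.2 -31.6 112.5] [114. 110. 102.]
116 10 [473.4 -33.4 119. ] [101.  97.  90.]
122 16 [473.7 -32.6 125.4] [96. 91. 84.]
128 10 [473.8 -32.3 131.6] [94. 87. 79.]
134 1 [472.9 -37.5 139.6] [81. 69. 58.]
140 14 [467.5 -33.1 143.8] [98. 79. 60.]
146 7 [465.  -32.  148.3] [85. 66. 49.]
313 245
```

View pics/p4.png

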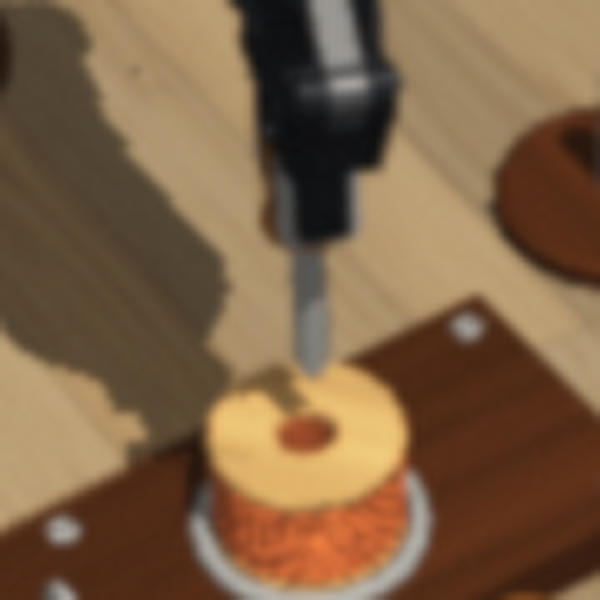

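```bash
cat > shank.py <<'E'
from fit import *
n="scene"; K,T=cam(n); camc=-T[:3,:3].T@T[:3,3]
def ray(u,v): 
    r=T[:3,:3].T@np.linalg.inv(K)@[u,v,1]; return r
def at(u,v,z):
    r=ray(u,v); return camc+r*(z-camc[2])/r[2]
def ringpix():
    im=cv2.imread("pics/scene0.png").astype(float); g=im.mean(2)
    c=np.array([473.7,-28.5]); 
    def score(c):  # brightness on ring r=32.5 z=24
        a=np.linspace(0,2*np.pi,180); s=0
        pts=np.array([proj(n,[c[0]+32.5*np.cos(t),c[1]+32.5*np.sin(t),24]) for t in a],np.float32)
        return cv2.remap(cv2.GaussianBlur(g,(0,0),1).astype(np.float32),pts[:,:1],pts[:,1:],cv2.INTER_CUBIC).mean()
    from scipy.optimize import minimize
    return minimize(lambda c:-score(c),c,method="Nelder-Mead").x
def shank(im,z0,z1,c,dz=3):
    # sample intensity across the shank along e (image right), for world heights on the axis
    g=cv2.GaussianBlur(im.astype(np.float32).mean(2),(0,0),.5); sat=(im.max(2).astype(np.float32)-im.min(2))
    for z in np.arange(z0,z1,dz):
        u,v=proj(n,[c[0],c[1],z]); us=np.arange(u-12,u+12,.25,dtype=np.float32)
        p=cv2.remap(sat,us[None],np.full((1,len(us)),v,np.float32),cv2.INTER_LINEAR)[0]
        lo=p.min(); mid=us[p<(lo+np.median(p))/2]; mid=mid[abs(mid-u)<6]
        if len(mid)<4: continue
        uc=(mid.min()+mid.max())/2
        e=np.array([.857,-.515]); off=(at(uc,v,z)[:2]-np.array(c))@e
        print("z",z,"u",round(float(uc),2),"v",round(float(v),1),"width",round(float(np.ptp(mid)),2),"off along e",round(float(off),2))
E
python3 - <<'E'
from shank import *
c=ringpix(); print("ring centre scene",c.round(2), "e",(np.array([camc[0]-475,camc[1]+28])/np.hypot(camc[0]-475,camc[1]+28)).round(3))
im=cv2.imread("pics/s4.png"); shank(im,84,135,c)
E
```

```text
Traceback (most recent call last):
  File "shank.py", line 15, in ringpix
    return minimize(lambda c:-score(c),c,method="Nelder-Mead").x
           ~~~~~~~~^^^^^^^^^^^^^^^^^^^^^^^^^^^^^^^^^^^^^^^^^^^
  File "shank.py", line 15, in <lambda>
    return minimize(lambda c:-score(c),c,method="Nelder-Mead").x
                              ~~~~~^^^
  File "shank.py", line 12, in score
    pts=np.array([proj(n,[c[0]+32.5*np.cos(t),c[1]+32.5*np.sin(t),24]) for t in a],np.float32)
                  ~~~~^^^^^^^^^^^^^^^^^^^^^^^^^^^^^^^^^^^^^^^^^^^^^^^^
  File "h.py", line 10, in proj
    K,T=cam(n); q=T[:3,:3]@np.array(p,float)+T[:3,3]; q=K@q; return q[:2]/q[2]
        ~~~^^^
  File "h.py", line 4, in cam
    m=eyes.camera_model(n); return np.array(m["intrinsics"]),np.array(m["world_to_cam"])
ValueError: time passes only in moves, steps and waits
```

```bash
sed -i 's/^def cam(n):/from functools import lru_cache\n@lru_cache\ndef cam(n):/' h.py
python3 - <<'E'
from shank import *
c=ringpix(); print("ring centre scene",c.round(2), "e",(np.array([camc[0]-475,camc[1]+28])/np.hypot(camc[0]-475,camc[1]+28)).round(3))
im=cv2.imread("pics/s4.png"); shank(im,84,135,c); print("calls t",env.state()["t"])
E
```

```text
ring centre scene [472.98 -28.98] e [-0.511 -0.859]
z 87 u 314.29 v 254.6 width 2.5 off along e 1.85
z 90 u 314.12 v 253.5 width 3.75 off along e 1.62
z 93 u 314.2 v 252.4 width 4.5 off along e 1.84
z 96 u 314.16 v 251.2 width 5.0 off along e 1.84
z 99 u 314.11 v 250.1 width 5.0 off along e 1.84
z 102 u 314.19 v 248.9 width 4.75 off along e 2.06
z 105 u 314.15 v 247.8 width 5.25 off along e 2.06
z 108 u 314.1 v 246.6 width 4.75 off along e 2.05
z 111 u 314.06 v 245.5 width 4.75 off along e 2.05
z 114 u 314.01 v 244.3 width 4.75 off along e 2.05
z 117 u 313.96 v 243.2 width 4.75 off along e 2.04
z 120 u 313.92 v 242.0 width 4.75 off along e 2.04
z 123 u 313.87 v 240.8 width 4.75 off along e 2.04
z 126 u 313.83 v 239.6 width 4.75 off along e 2.03
z 129 u 313.65 v 238.4 width 4.5 off along e 1.8
z 132 u 313.48 v 237.3 width 5.25 off along e 1.57
calls t 15.45
```

Emit:
move_arm(
  moves=[0,0.05,-0.15,0,0,0.05,-0.15,0,1,0.05,-0.15,0,2,0.05,-0.15,0,2.6,0.05,-0.15,0,2.6,0.05,-0.15,0,2.6,0.05,-0.15,0],
)

```text
t: 16.15
position: [475.2, -28.2, 121.8]
ee_rot: [0.126, 0.694, -0.127, 0.697]
wrist_force: [-0.6, 0.7, -0.8]
opening: 19.9
```

Run:
```python
from shank import *
togo([475.5,-28.4,90])
im,d=eyes.snapshot("scene"); save("s5",im); shank(im,58,106,[473.3,-28.8])
a=cv2.imread("pics/scene0.png"); g=a.astype(np.float32).mean(2)
u,v=proj(n,[473.5,-28.6,20]); print("hole exp",u.round(2),v.round(2)); ui,vi=int(round(u)),int(round(v))
w=g[vi-4:vi+5,ui-6:ui+7]; w=np.clip(np.median(w)-4-w,0,None); yy,xx=np.mgrid[vi-4:vi+5,ui-6:ui+7]
hu,hv=(w*xx).sum()/w.sum(),(w*yy).sum()/w.sum(); print("hole pix",hu,hv,"world",at(hu,hv,20).round(2), "at z 15",at(hu,hv,15).round(2))
cv2.imwrite("pics/p5.png",cv2.resize(im[220:310,268:358,::-1],(600,600),interpolation=cv2.INTER_CUBIC))
```

```text
t 16.15 pos [475.2 -28.2 121.8] open 19.9 F [-0.6  0.7 -0.8] q [-0.29  0.51  1.91 -0.    0.72 -1.5 ]
x [ 0.004 -0.002 -1.   ] y [ 0.352  0.936 -0.   ] z [ 0.936 -0.352  0.004]
shift cm [ 3.18 -0.01  0.02]
z 58 u 313.42 v 265.2 width 4.75 off along e -0.71
z 61 u 313.76 v 264.1 width 5.5 off along e 0.0
z 64 u 313.59 v 263.0 width 5.25 off along e -0.23
z 67 u 313.3 v 261.9 width 4.75 off along e -0.7
z 70 u 313.25 v 260.8 width 4.25 off along e -0.7
z 73 u 313.21 v 259.7 width 4.25 off along e -0.7
z 76 u 313.04 v 258.6 width 4.5 off along e -0.93
z 79 u 313.0 v 257.5 width 4.5 off along e -0.93
z 82 u 312.96 v 256.4 width 4.5 off along e -0.93
z 85 u 313.04 v 255.2 width 4.25 off along e -0.7
z 88 u 312.99 v 254.1 width 4.25 off along e -0.69
z 91 u 313.2 v 253.0 width 4.25 off along e -0.23
z 94 u 313.15 v 251.9 width 4.75 off along e -0.23
z 97 u 313.11 v 250.7 width 4.75 off along e -0.23
z 100 u 313.19 v 249.6 width 4.5 off along e -0.0
z 103 u 313.02 v 248.4 width 4.75 off along e -0.23
hole exp 314.35 278.49
hole pix 314.86129352109634 278.8903767150012 world [473.76 -30.02  20.  ] at z 15 [476.04 -26.19  15.  ]
```

View pics/p5.png

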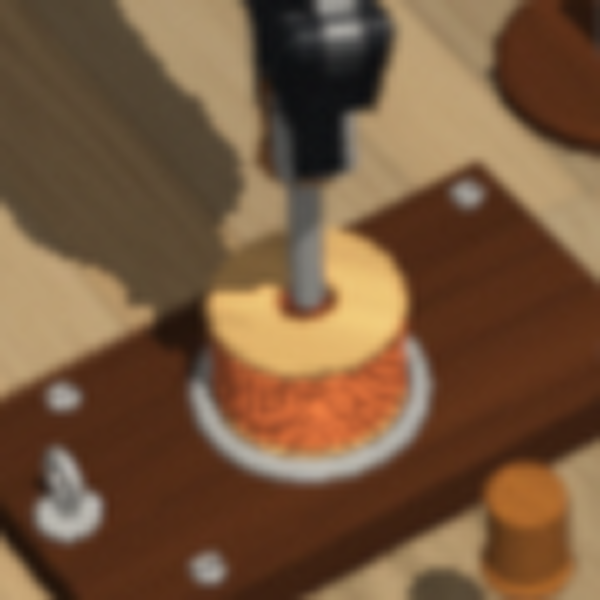

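The shank is entering the bore at crop (308,300). It sits about 0.3–0.4 px (0.7 mm) left of the hole axis, so I'll correct that on the way down and go slowly at the hole mouth.

Emit:
move_arm(
  moves=[0,0,0.07,0,1,0,0.07,0,2,0,0.07,0,3,0,0.07,0,3.4,0,0.07,0,3.4,0,0.07,0,3.4,0,0.07,0],
)

```text
t: 16.9
position: [476.2, -28.5, 87.9]
ee_rot: [0.126, 0.694, -0.127, 0.697]
wrist_force: [-0.3, -0.0, -0.5]
opening: 19.8
```

Emit:
move_arm(
  moves=[0.2,0,0,0,0.4,0,0,0,0.6,0,0,0,0.7,0,0,0,0.7,0,0,0,0.7,0,0,0],
)

```text
t: 17.5
position: [476.3, -28.6, 80.9]
ee_rot: [0.126, 0.694, -0.127, 0.697]
wrist_force: [-0.7, -0.6, -0.4]
opening: 19.9
```

Run:
```python
from fit import *
togo(None); print(env.state()["torque"])
```

```text
t 17.5 pos [476.3 -28.6  80.9] open 19.9 F [-0.7 -0.6 -0.4] q [-0.29  0.59  1.93 -0.    0.62 -1.5 ]
x [ 0.004 -0.002 -1.   ] y [ 0.352  0.936 -0.   ] z [ 0.936 -0.352  0.005]
[-0.03026776 -0.03450255 -0.0307082 ]
```

The tip is about 3 mm inside the hole with no force, so I'll keep going down.

Emit:
move_arm(
  moves=[0.3,0,0,0,0.6,0,0,0,0.9,0,0,0,1.2,0,0,0,1.4,0,0,0,1.4,0,0,0],
)

```text
t: 18.1
position: [476.1, -28.5, 66.5]
ee_rot: [0.126, 0.694, -0.127, 0.697]
wrist_force: [-1.1, 0.2, -0.7]
opening: 19.8
```

Run:
```python
from fit import *
togo(None)
```

```text
t 18.1 pos [476.1 -28.5  66.5] open 19.8 F [-1.1  0.2 -0.7] q [-0.29  0.62  1.94 -0.    0.58 -1.5 ]
x [ 0.004 -0.002 -1.   ] y [ 0.352  0.936 -0.   ] z [ 0.936 -0.352  0.004]
```

Emit:
move_arm(
  moves=[0.05,0,0,0,0.1,0,0,0,0.15,0,0,0,0.15,0,0,0],
)

```text
t: 18.5
position: [476.1, -28.5, 66.1]
ee_rot: [0.126, 0.694, -0.127, 0.697]
wrist_force: [-2.4, -0.4, 9.1]
opening: 19.9
```

Contact at TCP 66.1, which matches the knob landing on the spool 2 mm above its bench height. I'll let go and retreat.

Emit:
move_arm(
  moves=[0,0,0,0,0,0,0,0,0,0,0,0,0,0,0,0,0,0,0,0,0,0,0,0],
  fingers=0.3,
)

```text
t: 19.1
position: [476.1, -28.5, 66.0]
ee_rot: [0.126, 0.694, -0.127, 0.697]
wrist_force: [-0.4, -0.5, -0.6]
opening: 55.4
```

Emit:
move_arm(
  moves=[-1,0,0,0,-3,0,0,0,-6,0,0,0,-9,0,0,0,-12,0,0,0,-12,4,0,0,-12,8,0,0,-12,12,0,0,-12,16,0,0,-12,20,0,0,-12,24,0,0,-12,24,0,0,-12,24,0,0],
)

```text
t: 20.4
position: [559.6, 196.9, 186.1]
ee_rot: [0.125, 0.694, -0.126, 0.697]
wrist_force: [-1.0, -0.3, 0.4]
opening: 55.5
```

Run:
```python
from fit import *
togo(None); out=[]
for n in ("top","scene"):
    im,d=eyes.snapshot(n); Q=cloud(n,d).reshape(-1,3)
    for nm,c,r,z0,z1 in(("spooltop",(475,-28),38,56,63),("knobtop",(475,-28),22,83,95),("small",(476,236),24,33,45)):
        m=(np.hypot(Q[:,0]-c[0],Q[:,1]-c[1])<r)&(Q[:,2]>z0)&(Q[:,2]<z1); q=Q[m]
        if len(q)>5:
            (cx,cy),R=cv2.minEnclosingCircle(q[:,:2].astype(np.float32)); print(n,nm,len(q),"enc",round(cx,1),round(cy,1),round(R,1),"mean",q.mean(0).round(1),"zmax",np.percentile(q[:,2],90).round(1))
    u,v=proj(n,[475,-28,50]).astype(int); out.append(cv2.resize(im[v-40:v+40,u-40:u+40,::-1],(400,400),interpolation=cv2.INTER_CUBIC))
cv2.imwrite("pics/p6.png",np.hstack(out))
```

```text
t 20.4 pos [559.6 196.9 186.1] open 55.5 F [-1.  -0.3  0.4] q [ 0.15  0.54  1.56 -0.    1.04 -1.06]
x [ 0.004 -0.002 -1.   ] y [ 0.35   0.937 -0.001] z [ 0.937 -0.35   0.004]
top spooltop 575 enc 474.7 -27.5 28.3 mean [473.9 -26.7  59.8] zmax 61.7
top knobtop 123 enc 476.0 -27.3 10.9 mean [476.  -27.3  89.8] zmax 91.9
top small 144 enc 476.5 233.7 19.5 mean [476.  226.8  37.8] zmax 39.6
scene spooltop 368 enc 473.5 -28.9 28.7 mean [469.2 -33.1  59.9] zmax 61.9
scene knobtop 107 enc 474.4 -29.4 13.4 mean [473.7 -30.1  88.9] zmax 91.6
scene small 166 enc 476.7 234.9 21.7 mean [474.8 233.2  37.9] zmax 41.4
```

View pics/p6.png

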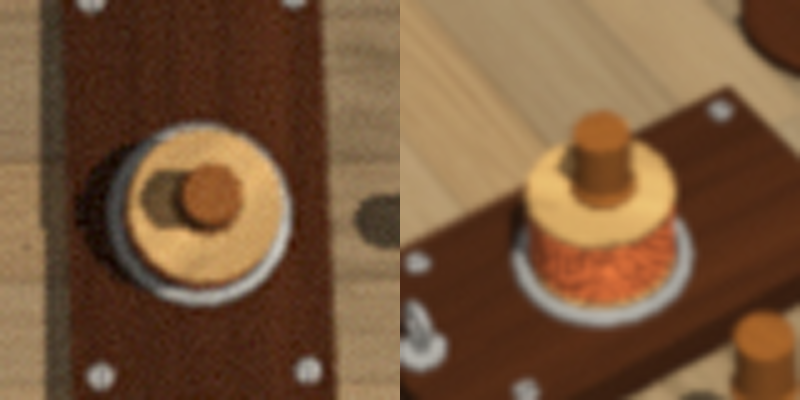

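The spool lies flat in the ring, with the knob seated on it (top view (210,195), scene view (603,160)). The knob top is about 2 mm higher than it was in the block, as expected when the pin is home. I'll hand in now.

```bash
python3 -c "
from station import env
print(env.job_done()); print(env.state()['t'])"
```

```text
the job is handed in; nothing more can be done
None
the job is handed in; nothing more can be done
```

The big spool is in the wire stand and the axle pin is pushed down through it. I handed the job in at about 20.5 s of the 69 s allowed; no verdict was reported.

- **Spool:** I slid it off post_a, set it flat inside the rim and let it go before touching the pin. Both cameras put its top face at 59.8 to 59.9 mm, where 60 was expected. Its centre is about 1 mm or less from the stand's centre.
- **Pin:** I took the one in the block, farthest from the robot's base (597 mm, against 503 and 491 mm for the look-alikes). It went into the hole without force. The knob met the spool at 66.1 mm tool height, matching a pin fully home. The knob top then read 1 to 2.5 mm higher than in the block, where 2 mm was expected.
- **Other things:** The gripper was open and clear of everything at the end. I remeasured only the small spool, which came out within about 3 mm of its first reading. I did not measure the stamp, plug and tag again, but the arm never went near them.
- **Disagreements:** The two cameras differed by 1 to 2 mm throughout, so I worked from offsets within a single picture. My estimates of the hole's position differed by up to 1 mm, and I used a value in between.

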